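# Index the dish carousel under the camera

### The job

Bring the dish that is filled with culture medium under the camera: press the spring plunger of the indexing table down with the fingertips, keep it down while you swing the table round by one hole, and let the plunger spring fully back up into that hole so that the table is locked. The filled dish waits in the seat to one side of the camera and the empty clear dish in the seat to the other side, so look first which way to turn. Do not touch or lift the dishes, leave the empty one in its seat, and leave the marker pen, the tissue booklet and the dropper bottle where they are.

Things in the scene. Friction and masses are not known exactly. Their poses are not given: they have to be found in the camera images.
- plunger_top (a point): Centre of the flat top of the plunger's grey round cap (flat top 31 mm across, sloping to 40 mm; cap 10 mm thick). The cap sits on a yoke that sticks out of the table's rim, at the start on the robot's side, 129 mm from the table's axis; its top is 91 mm above the worktop when up, 79 mm when fully pressed. The point moves with the cap, down and round with the table.
- plunger (a joint): How far the plunger is pressed straight down, in m: 0 = up (pin in its hole, table locked), 0.012 = fully down on its stop; spring 4.5 to 7.5 N. From 0.010 on, the pin is below the index plate and the table can turn. Between holes the plate keeps it down at 0.010 even if let go; within about 3 mm of a hole (on the pin's 110 mm circle) the spring pushes the round-nosed pin in and centres the table.
- carousel (a joint): Angle of the turning table in rad, 0 at the start, growing anticlockwise seen from above. The fixed index plate under the table's rim has six holes 1.0472 rad (60 degrees) apart; 0 is in a hole. Locked, the table has about 0.01 rad of play. Free, it turns easily (0.05 N m of friction), so a fingertip that presses on the cap drags it along.
- table_axis (a point): Point on the table's vertical axis at the height of its top face (61 mm above the worktop); fixed. The table is a dark steel disc 200 mm across above a wider, bright, fixed index plate (242 mm). It has six round seats (bright rims 4 mm high), centres 64 mm from the axis, 60 degrees apart; one is under the camera, with the plunger at the opposite rim, at the start.
- camera_spot (a point): Point on the table's top face height straight below the camera's lens, 64 mm from the table's axis; fixed. The camera hangs from a steel post behind the table, its lowest part 167 mm above the worktop, its top at 285 mm.
- culture_dish: Lidded petri dish, 57 mm across, 15 mm high, filled with beige culture medium; loose in a seat beside the one under the camera. Origin at the centre of its underside.
- blank_dish: The same dish, empty and clear; loose in the seat on the other side of the camera. Origin at the centre of its underside.
- marker_2: Marker pen, 137 mm long, 15 mm thick, lying in front of the table, to the right. Bystander.
- lens_tissue: Booklet of lens tissue, 65 x 95 x 10 mm, lying to the right of the table. Bystander.
- dropper_white: White dropper bottle, 29 mm across, 60 mm high, standing to the left of the table. Bystander.
Mind the look-alikes: they are no part of the job. What is shaped like the blank_dish but turquoise is not meant. Leave any orange look-alike of the culture_dish alone.

How it is judged:
By the outcome, as a careful person would: the job done as asked, in the order asked, and still so for the second after the job is handed in, with the robot touching nothing.
It also fails if it takes over 38 s, if anything falls off the work surface, if the arm or the gripper's body presses on something with over 40 N, if the wrist force passes 120 N, or if a joint passes its speed limit or range.

### The arm

A 7-joint arm with a two-finger parallel gripper is mounted at the origin on a cart in front of the work surface, level with it; the furniture and walls round the work are solid. World frame = base frame: x ahead of the robot, y to its left, z up, the work surface at z = 0. Lengths are in m, angles in rad, forces in N, time in s.
With the tool pointing down it reaches from about 0.425 to 0.925 m from the base axis. Payload 6.8 kg.
Tool frame: the origin (TCP) lies between the finger pads; the fingertips stand 17 mm ahead of it and the grasp point (between the pads) lies 2 mm behind it; z points along the fingers, x is the direction in which the jaws open and shut, and the axes are right-handed (so a half turn about z gives the same grasp; the last joint's range is limited). The gripper opens to 85 mm and grips with 20 to 120 N. Pads are 22 mm wide; open, the fingers measure 114 mm over their backs; the gripper's body (76 mm by 85 mm) begins 54 mm behind the grasp point. The pads swing forward as they close: fully open they stand 13 mm farther back than shut.
Start: joints at [1.174, 0.477, 0.022, 1.555, -0.011, 1.109, -0.083], TCP at [0.192, -0.647, 0.22] pointing down, gripper open.
Joint ranges: [-2.96, 2.96], [-0.34, 2.1], [-1.41, 1.46], [0.24, 2.44], [-1.37, 4.51], [0.17, 1.92], [-2.96, 2.96]. Speed limits (rad/s): [2.39, 2.39, 3.14, 3.14, 3.14, 3.14, 3.14].

### API

Orientations are given as a unit quaternion [w, x, y, z].
In Python, from station import readout, read_camera, get_calibration, bot, models gives the robot as it stands.
- The arm moves only by the tool carry_out, never from a script. Its argument "deltas" is a list of rows, each a list of 2 entries, a list of its own where there are three numbers: the shift along the tool's x, y, z in cm, then the turn about the tool's z in degrees. A call has 1 to 10 rows; each row is the pose to reach, as a shift and turn from the pose measured when the call began, along the tool's axes at that moment; what a row does not reach only later rows make up. A row lasts 1/8 s, in which the tool goes at most 62.5 mm and 10.7 degrees, less where a joint would pass 70% of its speed; a pose out of reach is approached as far as the arm can. A call with a gripper value outside its range is refused whole. "hand" is the opening, from 0 (shut) to 1 (fully open), set as the call begins (left out, the last holds). The fingers move at their own pace and stop on an object; "newtons" is the grip in N (left out, the last holds). Time passes only in rows, so rows that repeat a pose let the fingers close. It gives the time, the measured TCP pose, the force and the opening at its end, in the units of the state.
- readout.get_obs(): the state, without advancing time (a new reading comes with each control period).
- read_camera(name): name is "side" or "top"; returns the picture (384x512x3 uint8, red, green, blue); there is no depth.
- get_calibration(name): a dict with "fov_y" (degrees; the focal length in pixels is half the picture's height over the tangent of half this angle, whatever the lens; pixels are square), "cx", "cy" (the principal point, pixels), "world_from_camera" (4x4, takes a point from camera to world coordinates). Camera axes: x right, y down, z forward; pixel columns grow to the right and rows downward; lengths in m; the calibration is good to about 2 mm. A picture is of the moment at which its call begins. get_calibration takes no time and is no camera call.
- bot.hand_in(): hands the job in, once; it reports no verdict.
Trained networks look in the newest picture that a camera, given by its name, has taken for a name from the list of things; names that differ only in an ending like _2 or _b are one class to them, and where a whole thing is asked for, a point or a joint stands for the part that bears it (a point fixed in the world has none). Each returns a list of dicts, best first, with "score" (0 to 1); they miss things now and then, are a little off and sometimes report something else, mostly with a low value. They report only what shows in the picture. A call takes as long as a camera call. They do not tell look-alikes from the thing itself.
- models.spot_in(query, camera): "centre" ([row, column] in pixels, amid what is visible of it).
The state is a dict: "t": time; "q": joint angles; "joint_vel": joint speeds; "joint_torque": joint torques, N m; "eef_pos": TCP position; "tool_rot": TCP orientation; "contact_force": force on the tool from outside, world axes, zero at the start; "torque": the same for the moment, N m; "gripper_width": opening from 0.0 (shut) to 1.0 (fully open).
Only numpy, scipy, OpenCV 4.12 (cv2) and the standard library are available. Lean on these libraries where they do the work, as an engineer would, in place of code of your own. Each camera call takes 0.05 s, during which the arm holds its last target. There are 200 camera calls.

## Working session

There is one attempt and no reset: what is moved stays moved. The work goes in short steps, Python scripts to look and compute and a tool call to move; the robot and the scene stay as the last step left them, time stands still between calls to the robot, and variables do not carry over. Pictures are saved under pics/ and viewed, about 8 in all and at most 12, crops included, and the job is handed in when it is done.

Besides the shell and the picture viewer there is one more tool, called after "Request:" in YAML: its name, and indented under it one key for each argument. carry_out: Moves the arm, as the interface text tells. Its arguments: {"type":"object","properties":{"deltas":{"type":"array"},"hand":{"type":"number"},"newtons":{"type":"number"}},"required":["deltas"]}

```bash
mkdir -p pics; cat > h.py <<'E'
import numpy as np, cv2
from station import readout, read_camera, get_calibration, bot, models
def ray(cam,rc):
    c=get_calibration(cam);f=192/np.tan(np.radians(c["fov_y"])/2);T=np.array(c["world_from_camera"])
    d=T[:3,:3]@np.array([(rc[1]-c["cx"])/f,(rc[0]-c["cy"])/f,1.]);return T[:3,3],d
def at_z(cam,rc,z):
    o,d=ray(cam,rc);return o+d*(z-o[2])/d[2]
def proj(cam,p):
    c=get_calibration(cam);f=192/np.tan(np.radians(c["fov_y"])/2);T=np.linalg.inv(np.array(c["world_from_camera"]))
    q=T[:3,:3]@np.array(p)+T[:3,3];return np.array([c["cy"]+f*q[1]/q[2],c["cx"]+f*q[0]/q[2]])
def snap(name):
    ims=[cv2.cvtColor(read_camera(c),cv2.COLOR_RGB2BGR) for c in("top","side")]
    for c,i in zip(("top","side"),ims): cv2.imwrite(f"pics/{name}_{c}.png",i)
E
python3 - <<'E'
from h import *
snap("a")
for c in("top","side"):
    print(c,get_calibration(c))
    for n,z in(("plunger_top",.091),("culture_dish",.07),("blank_dish",.07)):
        for r in models.spot_in(n,c)[:3]: print(n,r,at_z(c,r["centre"],z).round(4))
o=readout.get_obs();print(o)
E
```

```text
top {'fov_y': 57.795435218947716, 'cx': 261.0381788954821, 'cy': 193.81684219879946, 'world_from_camera': array([[-0.0061446 , -0.99502558,  0.09943005,  0.45277642],
       [-0.99970137,  0.00376063, -0.02414602, -0.00350256],
       [ 0.02365199, -0.09954873, -0.99475154,  0.99791671],
       [ 0.        ,  0.        ,  0.        ,  1.        ]])}
plunger_top {'centre': [215.0, 266.2], 'score': 0.56} [ 0.4879 -0.0386  0.091 ]
plunger_top {'centre': [160.2, 299.6], 'score': 0.24} [ 0.6327 -0.1284  0.091 ]
culture_dish {'centre': [153.0, 254.2], 'score': 0.89} [ 0.6569 -0.0082  0.07  ]
culture_dish {'centre': [161.8, 276.4], 'score': 0.22} [ 0.6326 -0.0682  0.07  ]
blank_dish {'centre': [161.4, 296.5], 'score': 0.83} [ 0.6336 -0.1228  0.07  ]
blank_dish {'centre': [242.6, 241.8], 'score': 0.56} [0.4162 0.0256 0.07  ]
side {'fov_y': 43.23141069208822, 'cx': 261.1778425832428, 'cy': 190.491681942262, 'world_from_camera': array([[ 0.99716558,  0.0551954 , -0.05112991,  0.62772926],
       [ 0.07434744, -0.61860074,  0.78218002, -0.8934837 ],
       [ 0.01154373, -0.78376437, -0.620951  
[... 577 characters left out ...]
 1.1739212 ,  0.47712293,  0.02239558,  1.55556063, -0.01147471,
        1.10929742, -0.08311624]), 'joint_vel': array([-1.16044491e-05, -1.58773635e-03,  1.06711875e-03, -1.04155575e-03,
        3.68896865e-04,  6.94469443e-04,  6.40827079e-04]), 'joint_torque': array([-2.85019763e-03, -5.95634079e+01,  1.60324518e+00, -2.81121790e+01,
        1.23946337e-02,  3.94438437e-03,  2.91629044e-05]), 'eef_pos': array([ 0.19219626, -0.64697803,  0.22015739]), 'tool_rot': array([-6.40717345e-05,  8.01484698e-01, -5.98015268e-01, -1.13078303e-04]), 'contact_force': array([0.18133135, 0.29291495, 0.39621747]), 'torque': array([0.03056223, 0.02823779, 0.00452276]), 'gripper_width': 1.0012432860749019}
```

View pics/a_top.png

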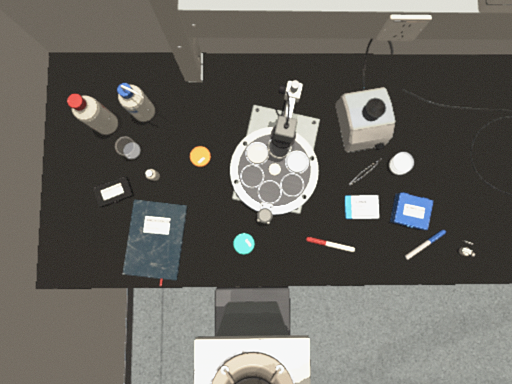

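View pics/a_side.png

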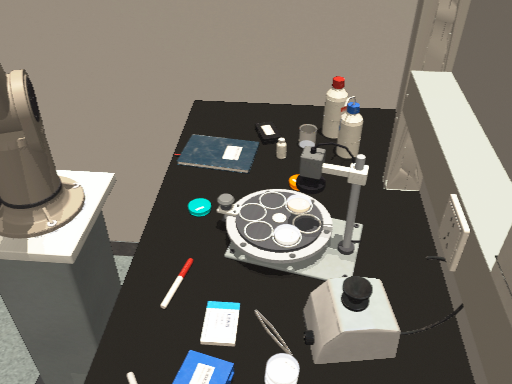

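The top picture shows the table around (170,275), the cap at (215,266), and dishes at (153,257) and (161,297). The two dishes look alike at this size, so I'll zoom in.

```bash
python3 - <<'E'
from h import *
t=cv2.imread("pics/a_top.png")[110:235,220:330];s=cv2.imread("pics/a_side.png")[175:275,205:345]
t=cv2.resize(t,None,fx=4,fy=4,interpolation=cv2.INTER_CUBIC);s=cv2.resize(s,(560,400),interpolation=cv2.INTER_CUBIC)
cv2.imwrite("pics/c1.png",t);cv2.imwrite("pics/c2.png",s)
for c,pts in(("top",[(153,257),(161,297)]),("side",[(204,299),(235,287)])):
    im=cv2.imread(f"pics/a_{c}.png")
    for r,k in pts: print(c,r,k,np.median(im[r-4:r+5,k-5:k+6].reshape(-1,3),0))
E
```

```text
top 153 257 [238. 245. 246.]
top 161 297 [246. 246. 246.]
side 204 299 [244. 251. 254.]
side 235 287 [254. 254. 254.]
```

View pics/c1.png

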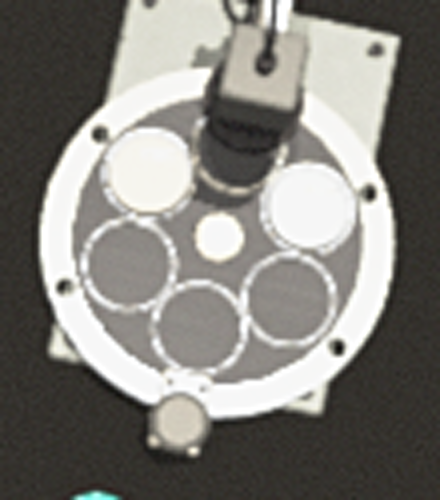

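View pics/c2.png

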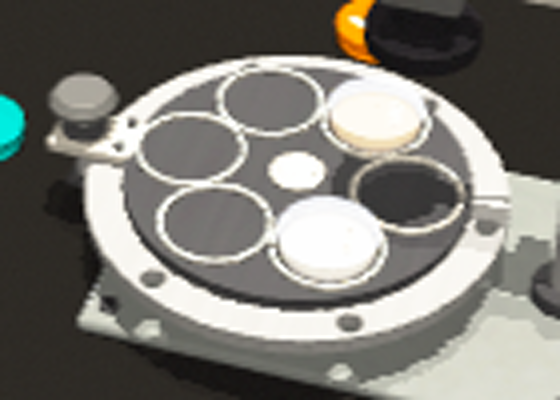

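The crops show the beige, filled dish at the left: top (152,257), side (204,299). The white clear one is at the right: top (162,297). So the table must turn clockwise and the cap goes to +y. Next I'll locate the axis and the cap.

```bash
cat >> h.py <<'E'
def tri(rt,rs):
    o1,d1=ray("top",rt);o2,d2=ray("side",rs)
    s=np.linalg.lstsq(np.c_[d1,-d2],o2-o1,rcond=None)[0];a,b=o1+s[0]*d1,o2+s[1]*d2
    return (a+b)/2,np.linalg.norm(a-b)
E
python3 - <<'E'
from h import *
T=lambda x,y:(110+y/4-.4,220+x/4-.4); S=lambda x,y:(175+y/4-.4,205+x/4-.4)
print("cap",at_z("top",T(181,420),.091),at_z("side",S(84,92),.091),tri(T(181,420),S(84,92)))
print("hub",at_z("top",T(218,237),.063),at_z("side",S(297,170),.063),tri(T(218,237),S(297,170)))
cap=(at_z("top",T(181,420),.091)+at_z("side",S(84,92),.091))[:2]/2
ax=(at_z("top",T(218,237),.063)+at_z("side",S(297,170),.063))[:2]/2
print(cap,ax,np.linalg.norm(cap-ax))
# seats / dish bearings check
for n,p in(("L",(150,170)),("R",(308,207))):
    v=at_z("top",T(*p),.075)[:2]-ax;print(n,np.linalg.norm(v),np.degrees(np.arctan2(v[1],v[0])))
v=cap-ax;print("capdir",np.degrees(np.arctan2(v[1],v[0])))
E
```

```text
cap [ 0.48895624 -0.03511881  0.091     ] [ 0.4905116  -0.04082587  0.091     ] (array([ 0.48937374, -0.03523769,  0.08634614]), np.float64(0.0004714689954573671))
hub [ 0.61443819 -0.06220591  0.063     ] [ 0.61479867 -0.0657682   0.063     ] (array([ 0.61484522, -0.06240537,  0.0600584 ]), np.float64(0.00020274827838695158))
[ 0.48973392 -0.03797234] [ 0.61461843 -0.06398705] 0.1275653045001692
L 0.06485913750314884 47.76131208256734
R 0.061209338109720984 -72.78969212443258
capdir 168.23298212537512
```

Request:
carry_out:
  deltas:
    - [[-3,-2.7,0],0]
    - [[-8,-7.3,0],0]
    - [[-13,-11.9,0],0]
    - [[-18,-16.5,0],0]
    - [[-23,-21,0],0]
    - [[-28,-25.6,0],0]
    - [[-33,-30.2,0],0]
    - [[-38,-34.7,0],0]
    - [[-42,-38.4,0],0]
    - [[-45,-41.2,0],0]
  hand: 0

```text
t: 1.65
eef_pos: [0.4566, -0.1031, 0.2208]
tool_rot: [-0.0, 0.801, -0.598, 0.001]
contact_force: [1.0, -0.0, -0.3]
gripper_width: -0.001
```

Request:
carry_out:
  deltas:
    - [[-3,-2.7,2],0]
    - [[-5.5,-4.9,5],0]
    - [[-5.5,-4.9,8],0]
    - [[-5.5,-4.9,10],0]
    - [[-5.5,-4.9,10],0]
    - [[-5.5,-4.9,10],0]

```text
t: 2.4
eef_pos: [0.4886, -0.0365, 0.1216]
tool_rot: [-0.001, 0.801, -0.598, 0.001]
contact_force: [0.8, -0.4, 0.2]
gripper_width: 0.003
```

```bash
python3 - <<'E'
from h import *
o=readout.get_obs();print(o["eef_pos"],o["contact_force"],o["t"])
snap("b")
p=o["eef_pos"]-[0,0,.017];a,b=proj("top",p),proj("side",p);print(a,b)
s=cv2.imread("pics/b_side.png")[150:250,165:305];t=cv2.imread("pics/b_top.png")[165:265,200:340]
cv2.imwrite("pics/b.png",np.vstack([cv2.resize(x,(420,300),interpolation=cv2.INTER_CUBIC) for x in(s,t)]))
E
```

```text
[ 0.48860233 -0.03653257  0.12161234] [ 0.76921862 -0.38107714  0.1876406 ] 2.4
[214.52243124 265.58460244] [191.74693296 224.81366988]
```

View pics/b.png

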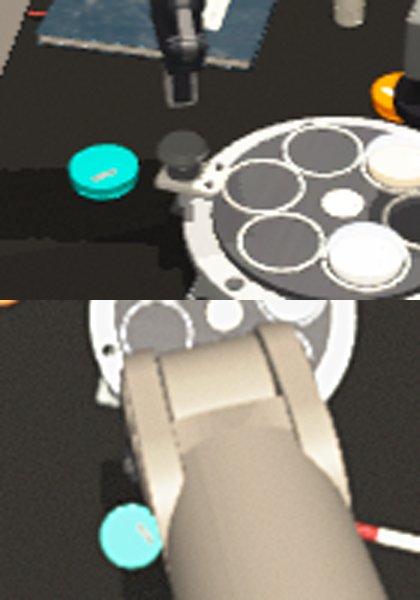

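The side view shows the tip at (184,225), above the cap at (198,226) and aligned in column. I'll go down and feel for the contact.

Request:
carry_out:
  deltas:
    - [[0,0,0.6],0]
    - [[0,0,1.1],0]
    - [[0,0,1.4],0]
    - [[0,0,1.6],0]
    - [[0,0,1.6],0]

```text
t: 3.12
eef_pos: [0.4888, -0.0366, 0.1057]
tool_rot: [-0.001, 0.801, -0.598, 0.001]
contact_force: [0.1, 0.2, -0.5]
gripper_width: 0.004
```

```bash
python3 - <<'E'
from h import *
snap("c")
p=readout.get_obs()["eef_pos"]-[0,0,.017];print(proj("side",p))
s=cv2.imread("pics/c_side.png")[165:235,185:265]
cv2.imwrite("pics/c.png",cv2.resize(s,(640,560),interpolation=cv2.INTER_CUBIC))
E
```

```text
[197.09916135 225.19370541]
```

View pics/c.png

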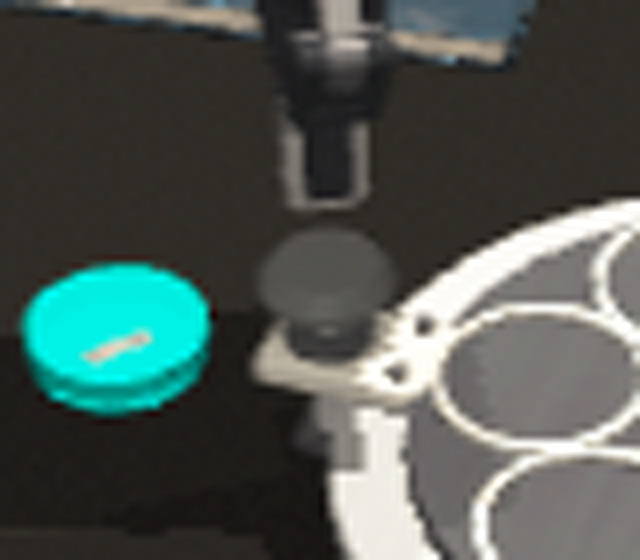

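The tip shows at (191,226), still about 6 px above the cap top (198,226). I'll go on down in small steps.

Request:
carry_out:
  deltas:
    - [[0,0,0.4],0]
    - [[0,0,0.8],0]
    - [[0,0,0.8],0]

```text
t: 3.6
eef_pos: [0.4886, -0.0366, 0.0975]
tool_rot: [-0.001, 0.801, -0.598, 0.001]
contact_force: [0.4, 0.9, 0.6]
gripper_width: -0.003
```

Request:
carry_out:
  deltas:
    - [[0,0,0.2],0]
    - [[0,0,0.4],0]
    - [[0,0,0.4],0]

```text
t: 3.98
eef_pos: [0.4885, -0.0366, 0.0933]
tool_rot: [-0.0, 0.801, -0.598, 0.001]
contact_force: [-0.3, -0.1, 0.6]
gripper_width: 0.001
```

```bash
python3 - <<'E'
from h import *
snap("d")
o=readout.get_obs();print(o["eef_pos"],o["contact_force"],proj("side",o["eef_pos"]-[0,0,.017]))
s=cv2.imread("pics/d_side.png")[165:235,185:265]
cv2.imwrite("pics/d.png",cv2.resize(s,(640,560),interpolation=cv2.INTER_CUBIC))
E
```

```text
[ 0.48863593 -0.03654186  0.09347468] [-0.11025073  1.19221935 -0.13577347] [201.24440777 225.25307649]
```

View pics/d.png

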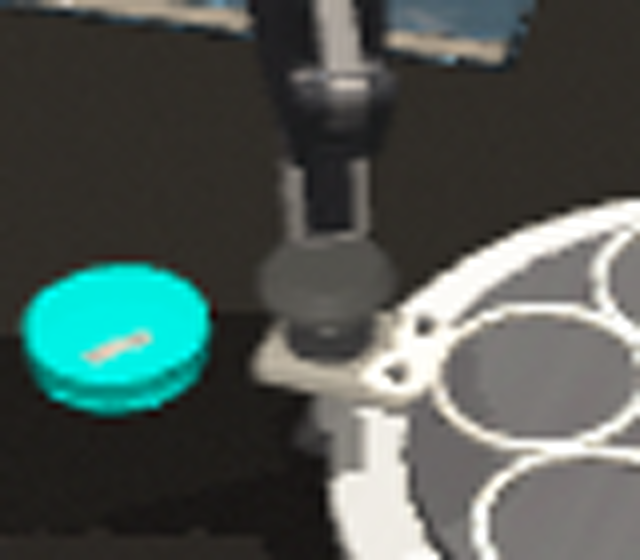

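```bash
python3 - <<'E'
from h import *
c,d=[cv2.imread(f"pics/{k}_side.png").mean(2).round().astype(int) for k in"cd"]
print("c");print(c[186:206,216:237]);print("d");print(d[186:206,216:237])
o=readout.get_obs();p=o["eef_pos"]
for z in(.12,.1,.09,.08): print(z,proj("side",[p[0],p[1],z]))
for y in(-.06,-.05,-.04,-.03,-.02,-.0): print(y,proj("side",[p[0],y,.0765]))
print(proj("side",[.4885,-.0365,.091]),proj("side",[.4885,-.0165,.086]))
E
```

```text
c
[[ 44  43  44  54  89 117 101  32  33  35  36  36  42  83 102  44  43  42
   44  44  44]
 [ 44  46  44  44  76 117 104  49  33  34  35  36  42  82 104  44  44  45
   44  43  43]
 [ 45  44  43  43  66 104 104  50  35  35  35  34  42  81 106  58  43  44
   44  44  44]
 [ 43  44  44  44  60  96 109  65  32  32  33  39  62  85  86  43  43  44
   44  42  44]
 [ 43  44  44  45  60  96 113  97  97 105 113 101  95  73  45  42  44  43
   43  44  45]
 [ 44  43  45  45  43  51  63  63  58  44  44  44  44  44  43  43  44  44
   44  43  43]
 [ 45  44  44  44  44  43  44  44  43  44  44  43  43  43  44  44  43  44
   45  45  42]
 [ 44  43  45  43  44  44  44  50  59  60  62  58  51  45  44  44  43  44
   43  44  44]
 [ 45  44  45  43  47  61  76  81  81  81  80  80  82  80  60  37  43  43
   43  44  44]
 [ 43  42  43  50  68  81  81  81  81  80  80  81  81  81  81  73  45  44
   44  44  43]
 [ 44  44  49  67  82  81  82  81  82  81  82  81  81  81  81  79  66  50
   43  45  43]
 [ 43  49  64  79  81  82  81  80  81  81  81  80  83  82  82  81  76  63
   46  44  45]
 [ 46  58  76  82  82  82  82 
[... 2155 characters left out ...]
 90  87  83  83  81  76  62
   48  74 195]
 [ 45  47  62  78  85  87  88  90  92  94  93  89  86  85  84  78  65  52
  106 217 250]
 [ 28  28  35  58  76  80  86  90  94  96  93  89  84  78  73  85 133 157
  139 204 238]
 [ 28  29  38  77  96  68  72  76  75  77  75  74  71  67  61  76 127 162
  163 219 241]]
0.12 [186.43019494 224.58942497]
0.1 [193.32706272 224.89839291]
0.09 [196.71787316 225.05029544]
0.08 [200.07111912 225.20051516]
-0.06 [207.77857222 223.89119641]
-0.05 [204.96314294 224.47708428]
-0.04 [202.18702101 225.05479233]
-0.03 [199.44938896 225.62449068]
-0.02 [196.74945183 226.18634475]
-0.0 [191.45959045 227.28715933]
[196.36576021 224.97887756] [192.65332137 226.18914151]
```

The raw pixels settle it. The pale bottom edge of the tip (row 194–195) lies over the cap, so the tip is above it by several mm, higher than stated. I'll go on down in 3 mm steps.

Request:
carry_out:
  deltas:
    - [[0,0,0.2],0]
    - [[0,0,0.3],0]
    - [[0,0,0.3],0]

```text
t: 4.45
eef_pos: [0.4886, -0.0366, 0.0904]
tool_rot: [-0.0, 0.801, -0.598, 0.001]
contact_force: [0.3, 0.4, 0.2]
gripper_width: -0.002
```

Request:
carry_out:
  deltas:
    - [[0,0,0.2],0]
    - [[0,0,0.3],0]
    - [[0,0,0.3],0]

```text
t: 4.82
eef_pos: [0.4885, -0.0366, 0.0873]
tool_rot: [-0.0, 0.801, -0.598, 0.001]
contact_force: [-0.1, 0.1, 0.1]
gripper_width: 0.002
```

Request:
carry_out:
  deltas:
    - [[0,0,0.2],0]
    - [[0,0,0.3],0]
    - [[0,0,0.3],0]

```text
t: 5.2
eef_pos: [0.4884, -0.0366, 0.0842]
tool_rot: [-0.0, 0.801, -0.598, 0.001]
contact_force: [-0.5, -0.1, 0.4]
gripper_width: 0.001
```

```bash
python3 - <<'E'
from h import *
snap("e")
e=cv2.imread("pics/e_side.png").mean(2).round().astype(int)
print(e[190:212,214:238])
for n in("a","b","e"):
    i=cv2.imread(f"pics/{n}_top.png").mean(2).round().astype(int); print(i[205:225:3,254:276:2])
E
```

```text
[[ 45  44  44  44  44  48  81 116 101  33  35  35  38  36  43  83 104  45
   43  43  45  44  43  44]
 [ 43  44  44  44  44  49  71 102 104  49  35  34  35  34  44  84 102  45
   45  43  44  45  45  45]
 [ 45  45  44  44  44  50  70 102 104  50  35  35  36  35  44  84 106  57
   44  44  44  44  45  43]
 [ 45  45  45  45  45  48  71 102 105  49  34  34  36  34  42  83 106  58
   44  44  43  45  46  44]
 [ 44  45  44  44  45  44  74 113 105  50  35  36  37  35  34  75 104  52
   44  46  45  44  44  44]
 [ 44  43  43  44  43  51  71  98 109  65  34  34  36  36  32  75 112  80
   45  45  44  44  43  44]
 [ 44  44  44  44  50  68  87 104 108  66  34  32  32  30  32  75 111  86
   67  50  44  44  44  44]
 [ 44  43  45  49  64  81  85 101 109  67  54  61  76  84  97  99  96  82
   77  61  45  44  45  44]
 [ 44  44  46  59  76  82  82  84  98 108 100 100  99  88  81  82  82  81
   76  65  51  44  44  44]
 [ 44  44  47  60  76  80  81  81  81  83  82  81  81  81  81  82  81  80
   75  69  58  44  45  44]
 [ 43  44  50  63  79  82  84  83  81  82  82  82  81  82  81  81  83  80
   77  70  57  4
[... 1412 characters left out ...]
44  30  38  38  61  71 179  52  46  45]]
[[195 163 196 194 190 192 184 184 180 181 176]
 [192 191 180 196 192 190 186 186 182 180 183]
 [199 201 193 194 193 193 189 179 174 179 180]
 [207 207 199 195 187 165 173 172 175 174 180]
 [211 214 215 153 161 162 171 172 177 176 176]
 [217 219 224 177 156 163 167 174 174 177 179]
 [227 229 233 221 154 164 163 173 171 179 179]]
[[185 175 191 184 182 178 176 170 172 169 168]
 [186 186 189 187 184 183 175 172 171 171 171]
 [198 198 162 188 180 167 165 166 169 172 176]
 [206 211 183 161 153 157 164 166 168 170 170]
 [212 214 213 134 153 154 165 164 168 165 173]
 [219 222 226 167 152 153 159 163 165 169 168]
 [229 231 238 151 150 152 155 167 163 168 169]]
```

Request:
carry_out:
  deltas:
    - [[0,0,0.2],0]
    - [[0,0,0.4],0]
    - [[0,0,0.4],0]

```text
t: 5.68
eef_pos: [0.4885, -0.0365, 0.0802]
tool_rot: [-0.0, 0.801, -0.598, 0.001]
contact_force: [0.1, 0.0, -0.3]
gripper_width: 0.005
```

Request:
carry_out:
  deltas:
    - [[0,0,0.2],0]
    - [[0,0,0.3],0]
    - [[0,0,0.3],0]

```text
t: 6.05
eef_pos: [0.4885, -0.0365, 0.0772]
tool_rot: [-0.0, 0.801, -0.598, 0.001]
contact_force: [-1.7, 0.3, 4.1]
gripper_width: 0.001
```

Contact at TCP z ≈ 0.077. I'll check where the tip sits on the cap.

```bash
python3 - <<'E'
from h import *
snap("f")
o=readout.get_obs();print(o["eef_pos"],o["contact_force"],o["torque"])
s=cv2.imread("pics/f_side.png")[165:235,185:265]
cv2.imwrite("pics/f.png",cv2.convertScaleAbs(cv2.resize(s,(640,560),interpolation=cv2.INTER_CUBIC),alpha=1.8))
E
```

```text
[ 0.48854026 -0.03653805  0.07724137] [-1.56442801  0.68495283  5.33083484] [-0.01678604  0.34861899  0.00127984]
```

View pics/f.png

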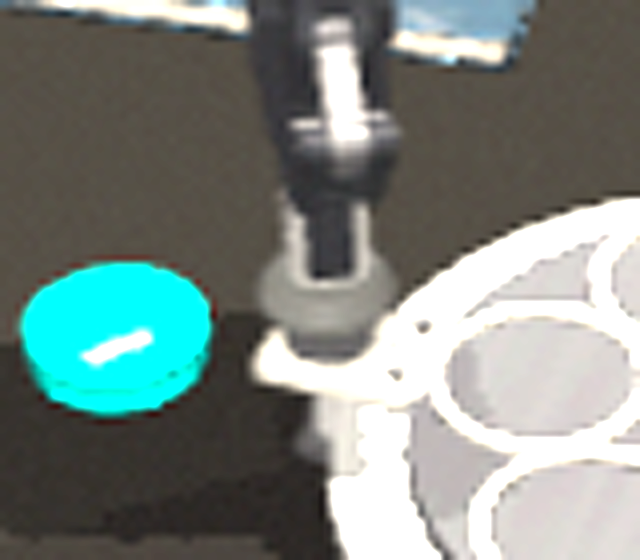

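Request:
carry_out:
  deltas:
    - [[0,0,0.3],0]
    - [[0,0,0.6],0]
    - [[0,0,0.9],0]
    - [[0,0,1.0],0]
    - [[0,0,1.1],0]
    - [[0,0,1.1],0]

```text
t: 6.9
eef_pos: [0.4886, -0.0361, 0.0677]
tool_rot: [-0.0, 0.801, -0.598, 0.001]
contact_force: [-7.3, 1.6, 21.5]
gripper_width: 0.0
```

```bash
cat >> h.py <<'E'
AX=np.array([.6146,-.0635])
def arc(phis):
    o=readout.get_obs();p=o["eef_pos"][:2];w,x,y,z=o["tool_rot"]
    from scipy.spatial.transform import Rotation as Ro
    R=Ro.from_quat([x,y,z,w]).as_matrix()
    a0=np.arctan2(*(p-AX)[::-1]);print("r",np.linalg.norm(p-AX),"ang",np.degrees(a0),o["eef_pos"],o["contact_force"])
    for f in phis:
        a=np.radians(f);t=AX+.129*np.array([np.cos(a),np.sin(a)]);print(f,(R.T@np.r_[t-p,0]*100).round(2))
E
python3 -c "
from h import *
arc([167,165,162,158,154,150,146,142,139,137])"
```

```text
r 0.12897246897504325 ang 167.74113283724617 [ 0.48856833 -0.03611542  0.06766828] [-7.32351204  1.57169081 21.54467809]
167 [-0.15 -0.08 -0.  ]
165 [-0.53 -0.31 -0.  ]
162 [-1.1  -0.68 -0.  ]
158 [-1.82 -1.21 -0.  ]
154 [-2.51 -1.8  -0.  ]
150 [-3.15 -2.43 -0.  ]
146 [-3.75 -3.1   0.  ]
142 [-4.3  -3.82  0.  ]
139 [-4.67 -4.38  0.  ]
137 [-4.91 -4.76  0.  ]
```

Request:
carry_out:
  deltas:
    - [[-0.15,-0.1,0.1],0]
    - [[-0.55,-0.3,0.1],0]
    - [[-1.1,-0.7,0.1],0]
    - [[-1.8,-1.2,0.1],0]
    - [[-2.5,-1.8,0.1],0]
    - [[-3.15,-2.4,0.1],0]
    - [[-3.75,-3.1,0.1],0]
    - [[-4.3,-3.8,0.1],0]
    - [[-4.65,-4.4,0.1],0]
    - [[-4.9,-4.75,0.1],0]

```text
t: 8.15
eef_pos: [0.5222, 0.0248, 0.0679]
tool_rot: [-0.001, 0.801, -0.598, 0.002]
contact_force: [-0.7, -1.3, 10.6]
gripper_width: 0.001
```

```bash
python3 - <<'E'
from h import *
arc([135,132,128,124,120,116,113,110,108.5,108.2])
snap("g")
s=cv2.imread("pics/g_side.png")[130:280,180:380]
cv2.imwrite("pics/g.png",cv2.resize(s,(800,600),interpolation=cv2.INTER_CUBIC))
E
```

```text
r 0.1277454083415792 ang 136.29994080967148 [0.52224436 0.02475715 0.06786979] [-0.67438761 -1.27505422 10.55046306]
135 [-0.25 -0.19  0.  ]
132 [-0.56 -0.8   0.  ]
128 [-0.92 -1.62  0.01]
124 [-1.22 -2.47  0.01]
120 [-1.46 -3.34  0.01]
116 [-1.64 -4.22  0.02]
113 [-1.73 -4.89  0.02]
110 [-1.79 -5.56  0.03]
108.5 [-1.8  -5.9   0.03]
108.2 [-1.81 -5.97  0.03]
```

View pics/g.png

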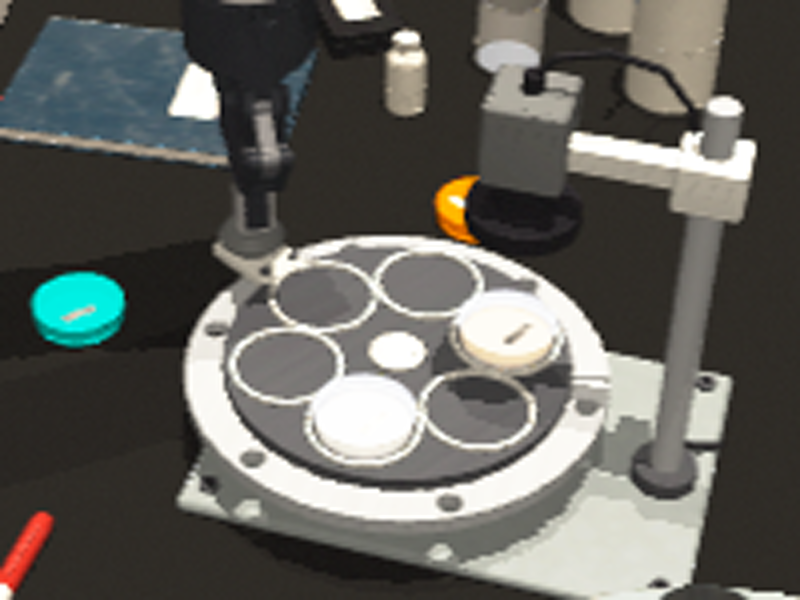

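The cap has come round with the table to about halfway: tip at (245,250) in the crop, beige dish moving toward the camera. Now the second half.

Request:
carry_out:
  deltas:
    - [[-0.25,-0.2,0.1],0]
    - [[-0.55,-0.8,0.1],0]
    - [[-0.9,-1.6,0.1],0]
    - [[-1.2,-2.45,0.1],0]
    - [[-1.45,-3.3,0.1],0]
    - [[-1.65,-4.2,0.1],0]
    - [[-1.75,-4.9,0.1],0]
    - [[-1.8,-5.55,0.1],0]
    - [[-1.8,-5.9,0.1],0]
    - [[-1.8,-5.95,0.1],0]

```text
t: 9.5
eef_pos: [0.5759, 0.0597, 0.068]
tool_rot: [-0.003, 0.801, -0.598, 0.003]
contact_force: [-0.0, -0.2, 7.7]
gripper_width: -0.002
```

```bash
python3 - <<'E'
from h import *
arc([108.5,108,107.5])
snap("h")
s=cv2.imread("pics/h_side.png")[130:280,180:380]
cv2.imwrite("pics/h.png",cv2.resize(s,(800,600),interpolation=cv2.INTER_CUBIC))
for a in(108.2,168.2): print(proj("side",[*(AX+.129*np.array([np.cos(np.radians(a)),np.sin(np.radians(a))])),.081]))
E
```

```text
r 0.12915643769490825 ang 107.4441267792386 [0.57588205 0.0597165  0.06802628] [-1.03934777e-04 -1.77756323e-01  7.73977991e+00]
108.5 [ 0.02  0.24 -0.  ]
108 [ 0.02  0.12 -0.  ]
107.5 [ 0.02  0.01 -0.  ]
[177.05388726 264.96763592]
[199.88840508 225.01928339]
```

View pics/h.png

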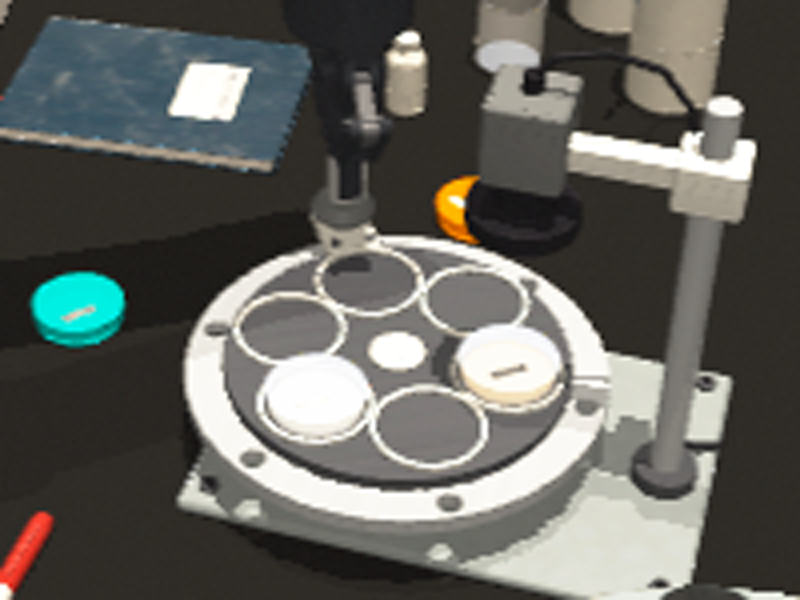

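The seats are back at their starting pixel positions and the beige dish is under the camera. I'll lift slowly and watch the force.

Request:
carry_out:
  deltas:
    - [[0,0,-0.1],0]
    - [[0,0,-0.25],0]
    - [[0,0,-0.4],0]
    - [[0,0,-0.55],0]
    - [[0,0,-0.6],0]

```text
t: 10.22
eef_pos: [0.5768, 0.06, 0.0746]
tool_rot: [-0.004, 0.801, -0.598, 0.004]
contact_force: [0.9, 0.3, 5.4]
gripper_width: -0.001
```

There is still spring force 6.6 mm up, so the pin is in the hole. I'll lift off and retreat.

Request:
carry_out:
  deltas:
    - [[0,0,-0.3],0]
    - [[0,0,-0.6],0]
    - [[0,0,-1],0]
    - [[0,0,-2],0]
    - [[0,0,-4],0]
    - [[0,0,-7],0]
    - [[0,0,-10],0]
    - [[0,0,-14],0]
    - [[0,0,-14],0]
    - [[0,0,-14],0]

```text
t: 11.48
eef_pos: [0.5748, 0.0597, 0.2144]
tool_rot: [-0.003, 0.801, -0.598, 0.004]
contact_force: [0.1, 1.6, -0.9]
gripper_width: 0.001
```

```bash
python3 - <<'E'
from h import *
snap("i")
o=readout.get_obs();print(o["t"],o["eef_pos"],o["contact_force"])
for n,z in(("plunger_top",.091),("culture_dish",.07),("blank_dish",.07)):
    for r in models.spot_in(n,"side")[:2]: print(n,r,at_z("side",r["centre"],z).round(4))
for z in(.091,.081): print(z,proj("side",[*(AX+.129*np.array([np.cos(np.radians(108)),np.sin(np.radians(108))])),z]))
c=[cv2.resize(cv2.imread(f"pics/{k}_side.png")[155:205,240:290],(390,390),interpolation=cv2.INTER_CUBIC) for k in"hi"]
cv2.imwrite("pics/i.png",np.hstack(c))
E
```

```text
11.575 [0.57436993 0.05956061 0.21346941] [ 0.01323844  0.81007244 -0.08994352]
plunger_top {'centre': [178.5, 266.8], 'score': 0.44} [0.5799 0.0403 0.091 ]
blank_dish {'centre': [227.0, 257.4], 'score': 0.95} [ 0.5694 -0.1106  0.07  ]
blank_dish {'centre': [205.9, 201.8], 'score': 0.85} [ 0.4357 -0.0503  0.07  ]
0.091 [173.75297724 265.21325875]
0.081 [177.02927571 265.14524739]
```

View pics/i.png

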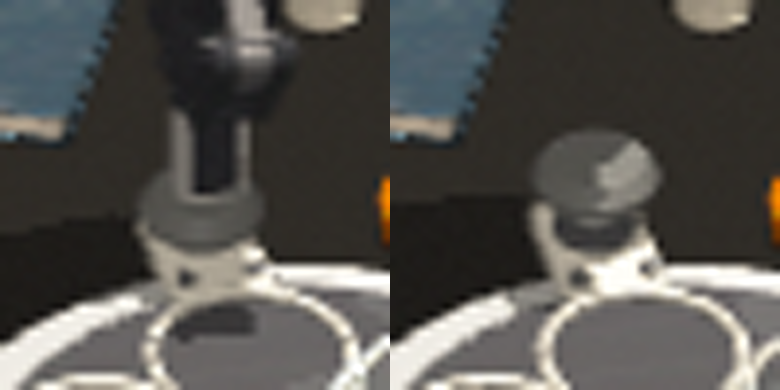

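View pics/i_side.png

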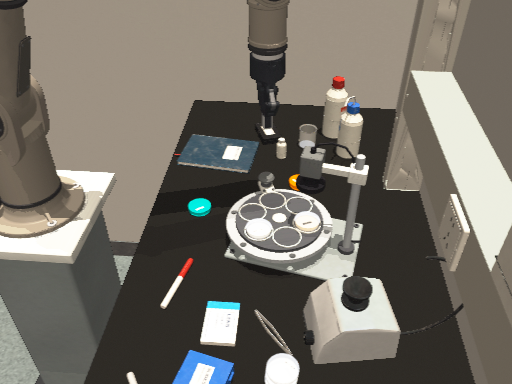

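The cap is fully up with its neck showing at about (177,266), against about (182,266) when pressed. The filled dish is under the camera, the blank dish is in its seat, and the bystanders are where they were. I'll hand in.

```bash
python3 -c "
from h import *
print(bot.hand_in())"
```

```text
the job is handed in; nothing more can be done
None
```

The filled dish is now under the camera and the table is locked in the next hole. I handed the job in at about 11.6 s.

- **What I did:** The beige, filled dish sat to the left of the camera. I pressed the plunger down with the closed fingertips, about 22 N at most on the stop. I kept it down while swinging the table 60° clockwise, then lifted straight up.
- **Locked:** The spring still pushed with 5.4 N after 6.6 mm of lift, so the pin went into the hole. The last picture shows the cap fully up. When the swing ended, the seats lay within about 1 pixel of where seats were at the start.
- **Dishes and bystanders:** The empty dish is still in its seat, and the pen, tissue booklet and bottle look unmoved. The robot was clear of everything, about 0.12 m above the cap.

Two checks disagreed:
- **Fingertip height:** The fingertips touched the cap with the TCP about 30 mm lower than the stated 17 mm fingertip offset implies. I went by touch instead.
- **Last network call:** It did not find the filled dish, which is partly under the camera, so I confirmed its place by eye in the picture.

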